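Scrub the inside of a tumbler with the bottle brush

ROBOT

A 6-joint arm with a two-finger parallel gripper is mounted at the origin on the work surface. World frame = base frame: x ahead of the robot, y to its left, z up, the work surface at z = 0. Lengths are in m, angles in degrees, forces in N, time in s.
With the tool pointing down it reaches from about 0.275 to 0.75 m from the base axis. Payload 10.2 kg.
Tool frame: the origin (TCP) lies between the finger pads; the fingertips stand r.tcp_to_tips ahead of it and the grasp point (between the pads) lies 6 mm ahead of it (r.tcp_to_tips is the distance from the TCP to the fingertips, in m); z points along the fingers, y is the line along which they close (so a half turn about z gives the same grasp; the last joint's range is limited). The gripper opens to 88 mm and grips with 3 to 60 N. Pads are 18 mm wide; open, the fingers measure 123 mm over their backs; the gripper's body (75 mm by 187 mm) begins 45 mm behind the grasp point.
Start: joints at [-12.8, 17.928, 85.812, -0, 76.261, -12.8], TCP at [0.525, -0, 0.264] pointing down, gripper open.
Joint ranges: [-168.41, 168.41], [-55.51, 124.54], [10.69, 146.95], [-70.63, 250.63], [1, 178], [-165.06, 165.06]. Speed limits (degrees/s): [136.94, 136.94, 172.46, 180, 180, 180].

INTERFACE

Orientations are given as [roll, pitch, yaw] about the fixed x, y, z axes, in that order (R = Rz(yaw) Ry(pitch) Rx(roll)).
In Python, from cell import readout, optics, r gives the robot as it stands.
- The arm moves only by the shell command python3 -m handwheel 'ROWS' [OPENING]. ROWS is JSON, a list that holds one entry, the list of rows, each a list of 6 numbers: the shift along the world's x, y, z in m, then the turn, a rotation vector about the world's x, y, z in degrees. In form: [[[dx, dy, dz, rx, ry, rz], ...]]. A call has 1 to 10 rows; each row is the pose to reach, as a shift and turn from the pose commanded when the call began; what a row does not reach only later rows make up. A row lasts 1/10 s, in which the tool goes at most 50 mm and 8.59 degrees, less where a joint would pass 70% of its speed; a pose out of reach is approached as far as the arm can. A call with a gripper value outside its range is refused whole. OPENING is the opening, from -1 (shut) to 1 (fully open), set as the call begins (- or left out, the last holds). The fingers move at their own pace and stop on an object; the grip force is fixed at half the most. Time passes only in rows, so rows that repeat a pose let the fingers close. It gives the time, the measured TCP pose, the force, the opening and the grip force at its end, in the units of the state.
- readout.get_obs(): the state, without advancing time (a new reading comes with each control period).
- optics.read_camera(name): name is "scene" or "side" or "wrist"; returns the picture (480x640x3 uint8, blue, green, red); there is no depth.
- optics.get_calibration(name): a dict with "K" (3x3 intrinsics, pixels), "rvec" (rotation vector, rad) and "tvec" (3), from world to camera coordinates, as OpenCV has them. Camera axes: x right, y down, z forward; pixel columns grow to the right and rows downward; lengths in m; the calibration is good to about 2 mm. A picture is of the moment at which its call begins: read the wrist's pose just before it. get_calibration takes no time and is no camera call; for the wrist camera it gives the pose at the moment of the call.
- r.sign_off(): hands the job in; it is judged then, once.
The state is a dict: "time": time; "joint_positions": joint angles; "joint_velocities": joint speeds; "tau": joint torques, N m; "position": TCP position; "tool_rot": TCP orientation; "force": force on the tool from outside, world axes, zero at the start; "ft_torque": the same for the moment, N m; "finger_gap": opening from 0.0 (shut) to 1.0 (fully open); "gripper_force": force on a finger pad.
Only numpy, scipy, OpenCV 4.12 (cv2) and the standard library are available. Lean on these libraries where they do the work, as an engineer would, in place of code of your own. Each camera call takes 0.05 s, during which the arm holds its last target. There are 200 camera calls.

TASK

Take the lid off the steel tumbler and set it flat on the rubber drying mat. Then take the bottle brush from its pot and scrub the inside of the tumbler: three times press the bristles firmly but gently down on the inner floor, wherever it is, drawing the brush well up towards the rim after each press. Then stand the brush back in its pot, head down, leaving the tumbler standing where it is and the mug, tin and bowl undisturbed.

Things in the scene. Friction and masses are not known exactly. Their poses are not given: they have to be found in the camera images.
- tumbler: Loose straight steel insulated tumbler, no handle, upright, 78 mm across, 115 mm high, 0.4 to 0.65 kg, bore 70 mm. Origin: centre of its underside, z up. Its flat rigid inner floor is higher than the outside shows: anywhere 12 to 37 mm above the underside, different each time. The force on the tool tells when the brush meets it.
- lid: Loose black plastic lid that starts on the tumbler's mouth: a disc 84 mm across and 6 mm thick, under it a plug 62 mm across and 6 mm deep that sits loosely in the mouth, on it a cylindrical knob 22 mm across and 30 mm tall. Origin: centre of the plug's underside, z up to the knob (disc's top face at 12 mm, knob's top at 42 mm). 80 g.
- lid_knob (a point): Centre of the top of the lid's knob.
- brush: Loose bottle brush, 200 mm long, 100 g, starts standing in its pot, head down. Origin: centre of the lower end of the bristle head, z up along the shaft. Head: pale cylinder 54 mm across, 50 mm tall; steel shaft 9 mm across above it; white cylindrical handle 22 mm across from 128 to 195 mm above the lower end.
- brush_tip (a point): Centre of the lower end of the bristle head. The head gives along the shaft like a spring: it starts to give at 1.2 N, then 0.4 N per mm; after 12 mm (6 N) it is hard up. A press counts from 2.5 N; over 20 N on the tumbler is too rough.
- brush_grip (a point): Point on the brush's axis in the middle of the handle, 172 mm above the lower end: a good place to grip.
- holder: Fixed white ceramic brush pot, 84 mm across at the foot, 76 mm at the mouth, 80 mm high, walls 4 mm, its inner floor 6 mm above the origin. Origin: centre of its underside, z up.
- mat: Fixed dark ribbed rubber drying mat lying on the worktop, 170 x 170 mm, 4 mm thick. Origin: centre of its underside.
- mug: Bystander: white mug with a handle, 76 mm across, 90 mm high. Origin: centre of its underside.
- tin: Bystander: closed food tin, 74 mm across, 110 mm high. Origin: centre of its underside.
- bowl: Bystander: bowl, 130 mm across, 55 mm high. Origin: centre of its underside.
Not all that is in view belongs to the job. What is shaped like the holder but pink or yellow is not meant.

How it is judged:
By the outcome, as a careful person would: the job done as asked, in the order asked, and still so for the second after the job is handed in, with the robot touching nothing.
It also fails if it takes over 72 s, if anything falls off the work surface, if the arm or the gripper's body presses on something with over 40 N, if the wrist force passes 120 N, or if a joint passes its speed limit or range.

## Working session

There is one attempt and no reset: what is moved stays moved. The work goes in short steps, Python scripts to look and compute and a shell command to move; the robot and the scene stay as the last step left them, time stands still between calls to the robot, and variables do not carry over. Pictures are saved under pics/ and viewed, at most 13 in all, crops included, and the job is handed in when it is done.

```bash
mkdir -p pics; ls
python3 - <<'E'
from cell import readout,optics,r
import cv2
for n in ("scene","side"):
    cv2.imwrite(f"pics/{n}0.png",optics.read_camera(n))
    c=optics.get_calibration(n);print(n,c)
o=readout.get_obs();print(o,r.tcp_to_tips)
E
```

```text
pics
scene {'K': array([[505.34971124,   0.        , 320.14491492],
       [  0.        , 505.34971124, 235.04032347],
       [  0.        ,   0.        ,   1.        ]]), 'rvec': array([ 1.96546946,  1.83969299, -0.51035865]), 'tvec': array([-0.09567347, -0.44409576,  1.54073439])}
side {'K': array([[593.08774169,   0.        , 320.93683192],
       [  0.        , 593.08774169, 227.36304634],
       [  0.        ,   0.        ,   1.        ]]), 'rvec': array([ 0.630987  , -2.65340794,  1.14618349]), 'tvec': array([0.53400321, 0.23894295, 1.22582988])}
{'time': 0.1, 'joint_positions': array([-1.28015381e+01,  1.79564498e+01,  8.58488139e+01,  1.20915156e-03,
        7.62600901e+01, -1.27993877e+01]), 'joint_velocities': array([ 0.0824587 , -0.11928647, -0.07726179,  0.00961907, -0.0260666 ,
       -0.02678895]), 'tau': array([ 3.19868399e-03, -4.02814186e+01, -2.52645475e+01,  6.95334817e-02,
        3.42543027e-02, -5.51177254e-05]), 'position': array([5.24816269e-01, 1.90476007e-05, 2.63221924e-01]), 'tool_rot': array([-1.7993653e+02, -1.5623385e-02,  8.9997553e+01]), 'force': array([ 0.51543161,  0.08876571, -0.09911397]), 'ft_torque': array([ 0.03560755, -0.00371288,  0.05636895]), 'gripper_force': 0.0, 'finger_gap': 0.9939218886936123} 0.025
```

View pics/scene0.png

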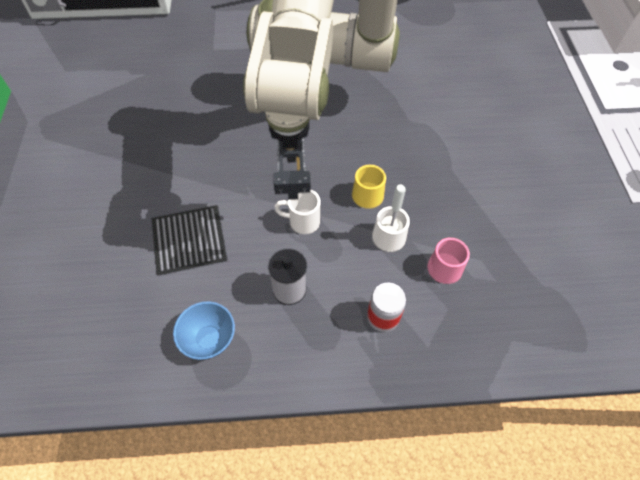

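View pics/side0.png

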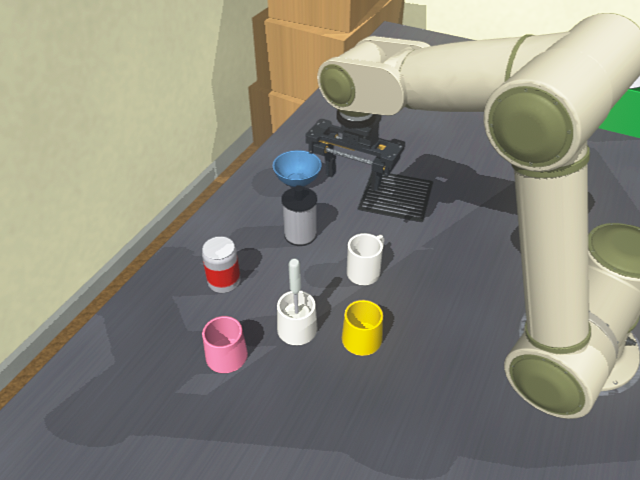

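The scene picture shows the lidded tumbler at about (288,277), the mat at (189,239), the mug at (304,212) with its handle, the bowl at (205,331) and the tin at (386,307). Candidates for the pot are white (391,229) with the brush in it, yellow (370,187), pink (448,261), and the white mug (304,212). The white one with no handle and holding the brush fits the description. I'll confirm it in an enlarged crop.

```bash
cat > h.py <<'E'
import numpy as np,cv2
from cell import readout,optics,r
def ray(c,uv):
    R=cv2.Rodrigues(c["rvec"])[0]
    n=cv2.undistortPoints(np.array([[uv]],float),c["K"],None)[0,0]
    return -R.T@c["tvec"].ravel(), R.T@np.array([n[0],n[1],1])
def plane(c,uv,z):
    o,d=ray(c,uv); return o+d*(z-o[2])/d[2]
def tri(c1,u1,c2,u2):
    P=[c["K"]@np.c_[cv2.Rodrigues(c["rvec"])[0],c["tvec"].ravel()] for c in(c1,c2)]
    X=cv2.triangulatePoints(P[0],P[1],np.array(u1,float),np.array(u2,float)).ravel(); return X[:3]/X[3]
E
python3 - <<'E'
import cv2,numpy as np
a=cv2.imread("pics/scene0.png");b=cv2.imread("pics/side0.png")
A=cv2.resize(a[170:320,255:415],None,fx=2.5,fy=2.5,interpolation=cv2.INTER_CUBIC)
B=cv2.resize(b[180:380,260:420],None,fx=2.5,fy=2.5,interpolation=cv2.INTER_CUBIC)
o=np.zeros((500,800,3),np.uint8);o[:375,:400]=A;o[:,400:]=B
cv2.imwrite("pics/crop1.png",o)
for n,i in(("scene",a),("side",b)):
    g=i.max(2); 
    for nm,m in(("dark",g<35),("white",(i.min(2)>150)&(i.max(2)-i.min(2)<30))):
        k,l,s,c=cv2.connectedComponentsWithStats(m.astype(np.uint8))
        print(n,nm,[(s[j].tolist(),c[j].round(1).tolist()) for j in range(1,k) if 40<s[j,4]<6000])
E
```

```text
scene dark [([63, 0, 95, 9, 686], [107.7, 3.3]), ([271, 129, 30, 20, 231], [286.8, 140.1]), ([281, 261, 10, 8, 41], [285.3, 265.0])]
scene white [([159, 0, 13, 13, 109], [165.5, 5.6]), ([245, 0, 111, 107, 5781], [292.6, 50.9]), ([250, 5, 8, 28, 94], [253.0, 17.5]), ([390, 5, 8, 25, 73], [393.5, 17.5]), ([568, 14, 72, 96, 3995], [611.3, 65.3]), ([547, 21, 93, 182, 3636], [608.2, 121.7]), ([373, 31, 22, 24, 210], [385.2, 45.9]), ([373, 184, 37, 68, 1422], [392.0, 225.0]), ([275, 190, 46, 44, 1236], [303.1, 211.7]), ([295, 276, 11, 24, 167], [300.4, 287.4]), ([373, 282, 34, 34, 901], [389.3, 298.2])]
side dark []
side white [([520, 14, 120, 106, 4778], [590.4, 60.6]), ([348, 43, 32, 20, 356], [366.6, 53.6]), ([416, 42, 13, 6, 43], [422.1, 44.6]), ([434, 43, 76, 27, 829], [478.4, 56.9]), ([518, 44, 17, 12, 76], [526.8, 50.1]), ([339, 52, 68, 63, 1885], [379.6, 91.0]), ([513, 56, 14, 13, 82], [518.7, 62.2]), ([580, 61, 60, 75, 285], [608.5, 99.2]), ([629, 76, 11, 12, 67], [635.6, 83.1]), ([402, 82, 93, 13, 344], [449.6, 91.2]), ([498, 84, 27, 9, 53], [510.1, 87.2]), ([485, 88, 13, 31, 91], [490.1, 102.9]), ([551, 115, 29, 53, 186], [570.8, 143.1]), ([0, 162, 215, 209, 1305], [95.9, 275.7]), ([512, 162, 27, 8, 45], [526.3, 166.6]), ([581, 168, 8, 99, 266], [584.7, 218.4]), ([529, 178, 20, 168, 1131], [538.4, 258.0]), ([284, 208, 22, 36, 565], [294.4, 226.1]), ([347, 233, 37, 52, 1578], [364.0, 257.9]), ([202, 236, 33, 35, 844], [217.3, 252.1]), ([277, 259, 39, 86, 2003], [295.0, 311.2]), ([583, 266, 57, 136, 826], [604.8, 324.6]), ([602, 267, 38, 19, 144], [618.4, 276.4]), ([209, 284, 20, 9, 74], [218.7, 288.9]), ([506, 345, 97, 43, 1066], [571.3, 361.3]), ([567, 379, 24, 39, 168], [582.1, 404.4])]
```

View pics/crop1.png

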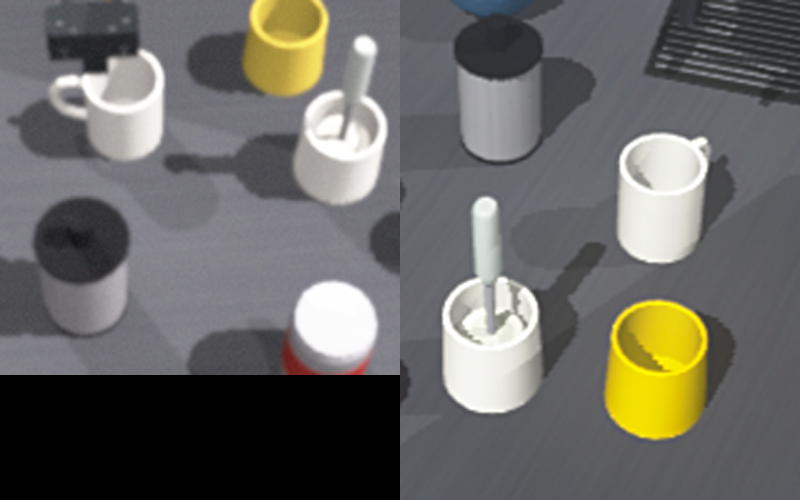

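The crop confirms it: the white handleless pot is at scene (392,222) and side (297,304), with the brush shaft in it and the handle top at scene (400.6,188), side (294.4,261). The lid disc is centred at scene (288,266), side (299,199). The mug has a handle, and the other pot is yellow.

Run:
```python
from h import *
s=optics.get_calibration("scene");d=optics.get_calibration("side")
np.set_printoptions(precision=4,suppress=True)
print("lid",plane(s,(287.8,266.4),.12),plane(d,(299.4,199.2),.12),tri(s,(287.8,266.4),d,(299.4,199.2)))
print("pot",plane(s,(392.2,222.4),.08),plane(d,(296.8,304.4),.08))
print("top",tri(s,(400.6,188),d,(294.4,261.2)))
print("shaft low",tri(s,(255+346/2.5,170+138/2.5),d,(260+90/2.5,180+332/2.5)))
for p in((152,218),(218,207),(226,257),(157,271)):print("mat",plane(s,p,.004))
print("mug",plane(s,(304.5,201),.09),plane(d,(364.5,247),.09));print("tin",plane(s,(388,300),.11));print("bowl",plane(s,(205,331),.055))
print("yellow",plane(s,(370,178),.08));print(optics.get_calibration("wrist"))
```

```text
lid [ 0.6724 -0.0202  0.12  ] [ 0.6636 -0.0194  0.12  ] [ 0.6674 -0.0224  0.1149]
pot [0.5496 0.2291 0.08  ] [0.5368 0.2297 0.08  ]
top [0.5395 0.2307 0.205 ]
shaft low [0.5395 0.2342 0.055 ]
mat [ 0.4492 -0.3647  0.004 ]
mat [ 0.4257 -0.1981  0.004 ]
mat [ 0.5753 -0.1732  0.004 ]
mat [ 0.6031 -0.3368  0.004 ]
mug [0.4817 0.025  0.09  ] [0.4769 0.0277 0.09  ]
tin [0.7602 0.1863 0.11  ]
bowl [ 0.7822 -0.204   0.055 ]
yellow [0.4149 0.1924 0.08  ]
{'K': array([[334.0483,   0.    , 321.1225],
       [  0.    , 334.0483, 241.9975],
       [  0.    ,   0.    ,   1.    ]]), 'rvec': array([-2.8289, -0.0008,  0.002 ]), 'tvec': array([-0.5243, -0.0416,  0.3906])}
```

```bash
python3 -m handwheel '[[[0.03,-0.005,0,0,0,0],[0.075,-0.01,0,0,0,0],[0.115,-0.015,0,0,0,0],[0.143,-0.02,-0.02,0,0,0],[0.143,-0.02,-0.02,0,0,0],[0.143,-0.02,-0.02,0,0,0],[0.143,-0.02,-0.02,0,0,0]]]' 1
python3 - <<'E'
from h import *
o=readout.get_obs();c=optics.get_calibration("wrist");im=optics.read_camera("wrist")
cv2.imwrite("pics/w1.png",im);np.savez("w1.npz",**c);print(o["position"],o["tool_rot"],o["time"])
E
```

```text
time: 0.8
position: [0.6675, -0.0198, 0.2448]
tool_rot: [179.9, 0.0, 90.0]
force: [-0.9, 1.0, 0.8]
finger_gap: 0.999
gripper_force: 0.0
[ 0.66751055 -0.01980249  0.24480313] [1.79945558e+02 1.04613413e-02 9.00096901e+01] 0.8
```

View pics/w1.png

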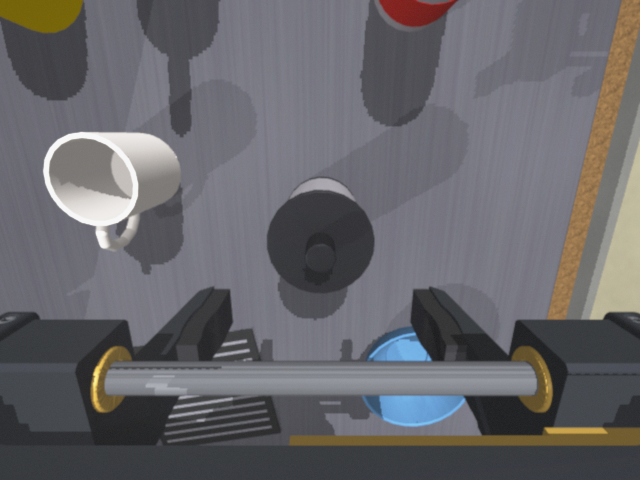

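The wrist view shows the lid disc centred at about (320.5,240) and the knob top at (320,259), between the open fingers.

Run:
```python
from h import *
c=dict(np.load("w1.npz"));print(plane(c,(320,258.5),.151),plane(c,(320.5,240.5),.121))
im=cv2.imread("pics/w1.png");g=im.max(2);m=((g<75)*255).astype(np.uint8);m[:185]=0;m[300:]=0;m[:,:255]=0;m[:,390:]=0
print([ (cv2.fitEllipse(k),cv2.contourArea(k)) for k in cv2.findContours(m,0,1)[0] if len(k)>40])
s=optics.get_calibration("scene");i=cv2.imread("pics/scene0.png")
```

```text
[ 0.6666507  -0.02032135  0.151     ] [ 0.66695969 -0.01694228  0.121     ]
[(((320.1806945800781, 241.82577514648438), (100.69464111328125, 105.48494720458984), 88.86034393310547), 8342.0)]
```

```bash
python3 -m handwheel '[[[-0.001,0.001,-0.035,0,0,0],[-0.001,0.001,-0.07,0,0,0],[-0.001,0.001,-0.09,0,0,0],[-0.001,0.001,-0.094,0,0,0],[-0.001,0.001,-0.094,0,0,0]]]' 1
python3 -m handwheel '[[[0,0,0,0,0,0],[0,0,0,0,0,0],[0,0,0,0,0,0],[0,0,0,0,0,0],[0,0,0,0,0,0],[0,0,0,0,0,0],[0,0,0,0,0,0]]]' -1
python3 -m handwheel '[[[0,0,0.005,0,0,0],[0,0,0.015,0,0,0],[0,0,0.03,0,0,0],[0,0,0.05,0,0,0],[0,0,0.07,0,0,0],[0,0,0.07,0,0,0]]]'
```

```text
time: 1.35
position: [0.667, -0.019, 0.1509]
tool_rot: [179.9, 0.0, 90.0]
force: [-0.5, -0.5, 0.4]
finger_gap: 1.003
gripper_force: 0.0
time: 2.05
position: [0.667, -0.019, 0.1497]
tool_rot: [-180.0, -0.0, 90.0]
force: [-0.3, 0.1, 0.2]
finger_gap: 0.388
gripper_force: 0.0
time: 2.65
position: [0.6679, -0.0191, 0.2234]
tool_rot: [179.7, 0.1, 90.0]
force: [0.8, 0.1, -0.9]
finger_gap: 0.233
gripper_force: 30.0
```

Run:
```python
from h import *
a=optics.read_camera("wrist");b=optics.read_camera("scene")
o=np.zeros((480,800,3),np.uint8);o[:,:480]=a[:,80:560];o[:480,480:]=cv2.resize(b[180:360,150:300],(320,384)).repeat(1,0)[:384].__class__ and cv2.resize(b[180:360,180:300],(320,480))
cv2.imwrite("pics/w2.png",o)
```

```text
(no output)
```

View pics/w2.png

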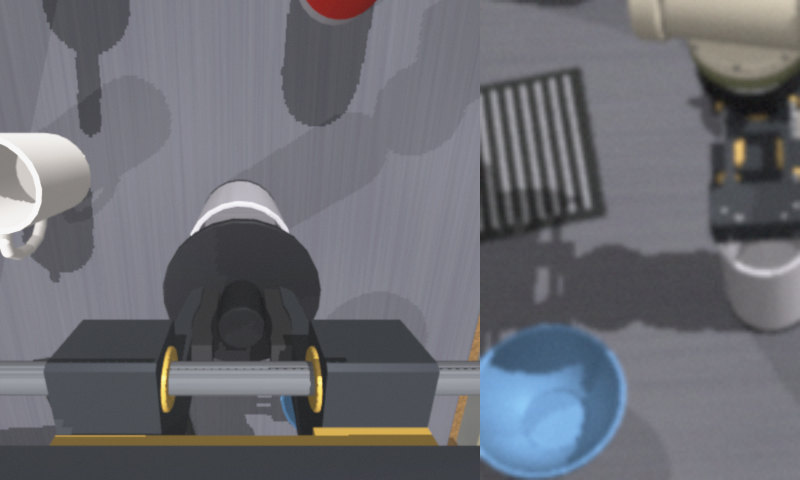

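The lid is held by its knob (knob top at about (320,325) in the full wrist image) and is clear of the tumbler's rim. Next I'll work out its height in the hand.

```bash
python3 - <<'E'
from h import *
o=readout.get_obs();c=optics.get_calibration("wrist");O,d=ray(c,(320,326));t=(o["position"][1]-O[1])/d[1];print(O+d*t,o["position"],o["time"])
O,d=ray(c,(320,345));t=(o["position"][1]-.011-O[1])/d[1];print(O+d*t)
E
python3 -m handwheel '[[[-0.015,-0.025,0,0,0,0],[-0.036,-0.06,0,0,0,0],[-0.06,-0.097,0,0,0,0],[-0.084,-0.135,-0.01,0,0,0],[-0.108,-0.174,-0.03,0,0,0],[-0.132,-0.213,-0.06,0,0,0],[-0.148,-0.24,-0.09,0,0,0],[-0.154,-0.249,-0.11,0,0,0],[-0.154,-0.249,-0.12,0,0,0],[-0.154,-0.249,-0.12,0,0,0]]]'
```

```text
[ 0.66626439 -0.01898762  0.21112447] [ 0.66692471 -0.01898762  0.21958287] 2.75
[ 0.66625081 -0.02998762  0.20941112]
time: 3.75
position: [0.5126, -0.2671, 0.0982]
tool_rot: [-179.9, -0.1, 90.0]
force: [0.3, -0.5, -0.5]
finger_gap: 0.239
gripper_force: 30.0
```

```bash
python3 -m handwheel '[[[0,0,-0.02,0,0,0],[0,0,-0.035,0,0,0],[0,0,-0.04,0,0,0],[0,0,-0.042,0,0,0],[0,0,-0.043,0,0,0],[0,0,-0.044,0,0,0],[0,0,-0.045,0,0,0],[0,0,-0.045,0,0,0]]]'
```

```text
time: 4.55
position: [0.5131, -0.2681, 0.0549]
tool_rot: [180.0, 0.0, 90.0]
force: [-0.5, -0.0, -0.7]
finger_gap: 0.242
gripper_force: 30.0
```

```bash
python3 -m handwheel '[[[0,0,-0.001,0,0,0],[0,0,-0.0015,0,0,0],[0,0,-0.002,0,0,0],[0,0,-0.002,0,0,0],[0,0,-0.002,0,0,0]]]'
```

```text
time: 5.05
position: [0.5133, -0.2682, 0.054]
tool_rot: [180.0, 0.0, 90.0]
force: [-3.5, 3.0, 10.5]
finger_gap: 0.239
gripper_force: 30.0
```

```bash
python3 -m handwheel '[[[0,0,0.001,0,0,0],[0,0,0.001,0,0,0],[0,0,0.001,0,0,0],[0,0,0.001,0,0,0],[0,0,0.001,0,0,0],[0,0,0.02,0,0,0],[0,0,0.06,0,0,0],[0,0,0.11,0,0,0],[0,0,0.16,0,0,0],[0,0,0.19,0,0,0]]]' 0.2
python3 - <<'E'
from h import *
a=optics.read_camera("scene");b=optics.read_camera("side")
cv2.imwrite("pics/p.png",np.hstack([cv2.resize(a[190:310,130:330],(400,240)),cv2.resize(b[140:260,280:480],(400,240))]));print(readout.get_obs()["position"])
E
```

```text
time: 6.05
position: [0.5134, -0.2683, 0.2468]
tool_rot: [179.8, 0.2, 90.0]
force: [0.6, -0.4, -1.0]
finger_gap: 0.599
gripper_force: 0.0
[ 0.51400363 -0.26875588  0.24724952]
```

View pics/p.png

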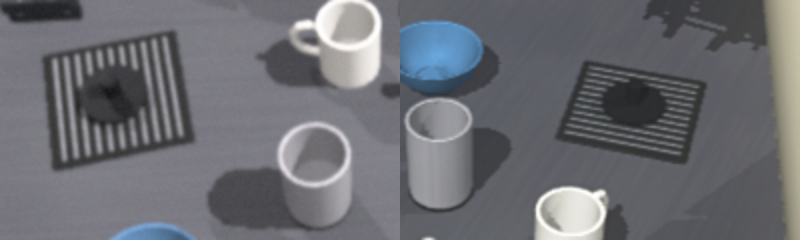

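The lid lies flat and central on the mat. The tumbler's mouth is open and it is standing as before. Next I'll measure its rim from above on the way to the brush.

```bash
python3 -m handwheel '[[[0.013,0.022,0.01,0,0,0],[0.036,0.06,0.03,0,0,0],[0.06,0.097,0.04,0,0,0],[0.084,0.135,0.04,0,0,0],[0.108,0.174,0.04,0,0,0],[0.13,0.213,0.04,0,0,0],[0.147,0.236,0.04,0,0,0],[0.154,0.249,0.04,0,0,0],[0.154,0.249,0.04,0,0,0],[0.154,0.249,0.04,0,0,0]]]' 0.2
python3 - <<'E'
from h import *
c=optics.get_calibration("wrist");im=optics.read_camera("wrist");np.savez("w3.npz",**c);cv2.imwrite("pics/w3.png",im);print(readout.get_obs()["position"])
cv2.imwrite("pics/w3c.png",cv2.resize(im[130:330,220:420],(600,600)))
E
```

```text
time: 7.15
position: [0.6666, -0.0201, 0.2821]
tool_rot: [-179.9, 0.0, 90.0]
force: [0.3, 0.3, -0.3]
finger_gap: 0.602
gripper_force: 0.0
[ 0.6665248  -0.02041876  0.28249076]
```

View pics/w3c.png

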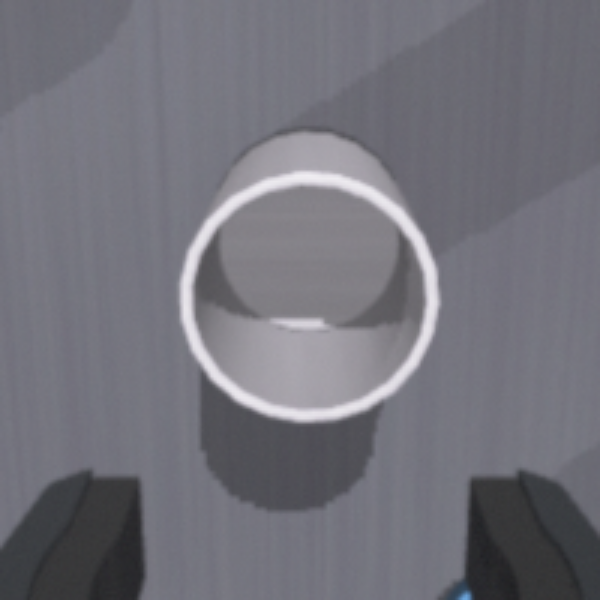

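The crop shows the rim ellipse centred at crop (310,297), which is full-image (323.3,229).

```bash
python3 - <<'E'
from h import *
print(plane(dict(np.load("w3.npz")),(323.3,229),.115))
E
python3 -m handwheel '[[[-0.012,0.025,0,0,0,0],[-0.03,0.06,0,0,0,0],[-0.047,0.095,0,0,0,0],[-0.064,0.13,0,0,0,0],[-0.081,0.165,0,0,0,0],[-0.098,0.2,0,0,0,0],[-0.115,0.23,0,0,0,0],[-0.127,0.25,0,0,0,0],[-0.127,0.25,0,0,0,0],[-0.127,0.25,0,0,0,0]]]' 0.2
python3 - <<'E'
from h import *
c=optics.get_calibration("wrist");im=optics.read_camera("wrist");np.savez("w4.npz",**c);cv2.imwrite("pics/w4.png",im);print(readout.get_obs()["position"])
E
```

```text
[ 0.66811969 -0.02024929  0.115     ]
time: 8.2
position: [0.5402, 0.2298, 0.283]
tool_rot: [180.0, 0.0, 90.0]
force: [0.6, -0.0, -0.1]
finger_gap: 0.6
gripper_force: 0.0
[0.54048885 0.22950078 0.28281615]
```

View pics/w4.png

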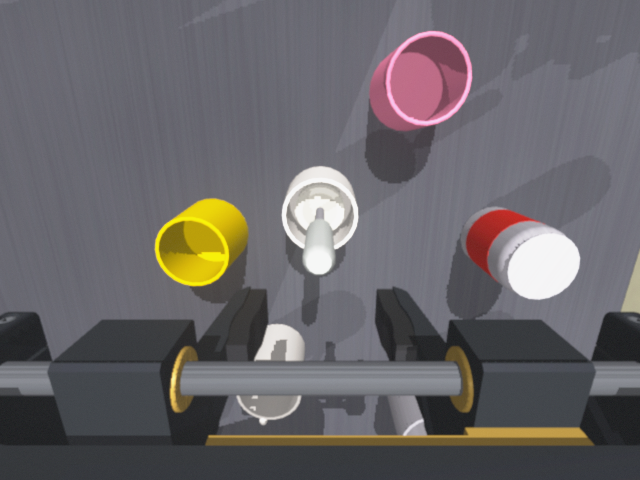

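The brush's top is at about (319,261) and the pot's mouth is centred at about (320,213). The fingers straddle the handle.

Run:
```python
from h import *
c=dict(np.load("w4.npz"))
print("top",plane(c,(319,261),.204),"pot",plane(c,(320,213),.08))
for z,p in((.06,(319.5,211)),):print(plane(c,p,z))
im=cv2.imread("pics/w4.png");m=((im.min(2)>120)*255).astype(np.uint8);m[:160]=0;m[290:]=0;m[:,:270]=0;m[:,370:]=0
for y in range(165,275,5):
    x=np.flatnonzero(m[y]);print(y,x.min() if len(x) else 0,x.max() if len(x) else 0,end='; ')
```

```text
top [0.53871093 0.23319535 0.204     ] pot [0.53897823 0.2359667  0.08      ]
[0.53838914 0.23349907 0.06      ]
165 317 321; 170 302 338; 175 295 344; 180 292 348; 185 289 351; 190 287 353; 195 285 354; 200 284 356; 205 282 357; 210 281 358; 215 281 369; 220 281 368; 225 282 368; 230 284 369; 235 287 367; 240 291 369; 245 297 369; 250 303 369; 255 302 368; 260 302 367; 265 304 365; 270 288 365;
```

```bash
python3 -m handwheel '[[[-0.001,0.002,-0.03,0,0,0],[-0.001,0.002,-0.065,0,0,0],[-0.001,0.002,-0.09,0,0,0],[-0.001,0.002,-0.099,0,0,0],[-0.001,0.002,-0.099,0,0,0]]]' 0.2
python3 -m handwheel '[[[0,0,0,0,0,0],[0,0,0,0,0,0],[0,0,0,0,0,0],[0,0,0,0,0,0],[0,0,0,0,0,0],[0,0,0,0,0,0],[0,0,0,0,0,0],[0,0,0,0,0,0]]]' -1
```

```text
time: 8.75
position: [0.5393, 0.2319, 0.1831]
tool_rot: [-179.9, 0.0, 89.9]
force: [-0.3, -0.0, 0.1]
finger_gap: 0.601
gripper_force: 0.0
time: 9.55
position: [0.539, 0.233, 0.1837]
tool_rot: [180.0, -0.0, 90.0]
force: [0.4, 0.4, 0.4]
finger_gap: 0.237
gripper_force: 30.0
```

```bash
python3 -m handwheel '[[[0,0,0.01,0,0,0],[0,0,0.03,0,0,0],[0,0,0.06,0,0,0],[0,0,0.095,0,0,0],[0,0,0.125,0,0,0],[0,0,0.145,0,0,0],[0,0,0.15,0,0,0],[0,0,0.15,0,0,0]]]'
python3 -m handwheel '[[[0.012,-0.024,0,0,0,0],[0.03,-0.06,0,0,0,0],[0.048,-0.095,0,0,0,0],[0.066,-0.13,0,0,0,0],[0.084,-0.165,0,0,0,0],[0.102,-0.2,0,0,0,0],[0.118,-0.232,0,0,0,0],[0.129,-0.253,0,0,0,0],[0.129,-0.253,0,0,0,0],[0.129,-0.253,0,0,0,0]]]'
python3 - <<'E'
from h import *
c=optics.get_calibration("wrist");im=optics.read_camera("wrist");b=optics.read_camera("scene");d=optics.read_camera("side")
o=np.zeros((480,800,3),np.uint8);o[:,:400]=im[:,120:520];o[:240,400:]=cv2.resize(b[180:340,200:467],(400,240));o[240:,400:]=cv2.resize(d[100:260,170:437],(400,240))
cv2.imwrite("pics/w5.png",o);print(readout.get_obs()["position"],readout.get_obs()["force"])
E
```

```text
time: 10.35
position: [0.539, 0.233, 0.3339]
tool_rot: [180.0, -0.0, 90.0]
force: [0.4, 0.7, -1.5]
finger_gap: 0.235
gripper_force: 30.0
time: 11.35
position: [0.6678, -0.0198, 0.3322]
tool_rot: [-179.9, -0.0, 90.0]
force: [0.1, -0.2, -1.2]
finger_gap: 0.238
gripper_force: 30.0
[ 0.66763975 -0.01875103  0.33367731] [-0.48051458 -0.33570748  0.61492732]
```

View pics/w5.png

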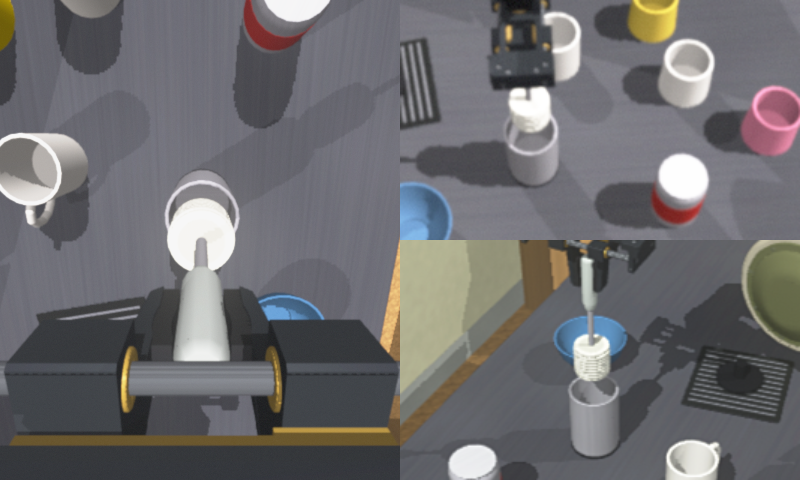

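The brush hangs upright, centred over the tumbler's mouth. I'll go in to just above the highest the floor could be.

```bash
python3 -m handwheel '[[[0,0,-0.02,0,0,0],[0,0,-0.035,0,0,0],[0,0,-0.045,0,0,0],[0,0,-0.055,0,0,0],[0,0,-0.065,0,0,0],[0,0,-0.085,0,0,0],[0,0,-0.1,0,0,0],[0,0,-0.11,0,0,0],[0,0,-0.114,0,0,0],[0,0,-0.114,0,0,0]]]'
python3 -m handwheel '[[[0,0,-0.002,0,0,0],[0,0,-0.004,0,0,0],[0,0,-0.006,0,0,0],[0,0,-0.006,0,0,0],[0,0,-0.006,0,0,0]]]'
```

```text
time: 12.5
position: [0.668, -0.02, 0.2197]
tool_rot: [-180.0, -0.0, 90.0]
force: [0.1, 0.2, 0.1]
finger_gap: 0.234
gripper_force: 30.0
time: 13.0
position: [0.6681, -0.0201, 0.2141]
tool_rot: [180.0, 0.0, 90.0]
force: [0.5, -0.6, -0.3]
finger_gap: 0.236
gripper_force: 30.0
```

```bash
for i in 1 2 ; do python3 -m handwheel '[[[0,0,-0.002,0,0,0],[0,0,-0.004,0,0,0],[0,0,-0.004,0,0,0],[0,0,-0.004,0,0,0]]]' | egrep 'pos|force: \['; done
```

```text
position: [0.6681, -0.02, 0.2099]
force: [-0.4, 0.1, 2.5]
position: [0.6681, -0.02, 0.2059]
force: [0.7, 0.3, 4.0]
```

```bash
python3 -m handwheel '[[[0,0,-0.001,0,0,0],[0,0,-0.001,0,0,0],[0,0,-0.001,0,0,0],[0,0,-0.001,0,0,0]]]' | egrep 'pos|force: \['
python3 -m handwheel '[[[0,0,0.01,0,0,0],[0,0,0.025,0,0,0],[0,0,0.04,0,0,0],[0,0,0.055,0,0,0],[0,0,0.066,0,0,0],[0,0,0.07,0,0,0],[0,0,0.07,0,0,0],[0,0,0.07,0,0,0]]]' | egrep 'pos|force: \['
for i in 1 2; do python3 -m handwheel '[[[0,0,-0.01,0,0,0],[0,0,-0.025,0,0,0],[0,0,-0.04,0,0,0],[0,0,-0.052,0,0,0],[0,0,-0.058,0,0,0],[0,0,-0.062,0,0,0],[0,0,-0.066,0,0,0],[0,0,-0.07,0,0,0],[0,0,-0.07,0,0,0],[0,0,-0.07,0,0,0]]]' | egrep 'pos|force: \['
python3 -m handwheel '[[[0,0,0,0,0,0],[0,0,0,0,0,0],[0,0,0.01,0,0,0],[0,0,0.025,0,0,0],[0,0,0.04,0,0,0],[0,0,0.055,0,0,0],[0,0,0.066,0,0,0],[0,0,0.07,0,0,0],[0,0,0.07,0,0,0],[0,0,0.07,0,0,0]]]' | egrep 'pos|force: \['; done
```

```text
position: [0.6681, -0.02, 0.2048]
force: [-0.1, -0.7, 3.9]
position: [0.6678, -0.02, 0.2738]
force: [-0.5, -0.7, -1.1]
position: [0.6681, -0.02, 0.2054]
force: [-2.8, 0.9, 4.4]
position: [0.6679, -0.02, 0.2739]
force: [0.1, 0.5, -1.0]
position: [0.6681, -0.02, 0.2053]
force: [-2.5, -0.7, 4.3]
position: [0.6679, -0.02, 0.2739]
force: [0.7, 0.6, -0.2]
```

```bash
python3 -m handwheel '[[[0,0,0.01,0,0,0],[0,0,0.025,0,0,0],[0,0,0.04,0,0,0],[0,0,0.055,0,0,0],[0,0,0.059,0,0,0],[0,0,0.059,0,0,0],[0,0,0.059,0,0,0]]]' | egrep 'pos|force: \['
python3 -m handwheel '[[[-0.012,0.024,0,0,0,0],[-0.03,0.06,0,0,0,0],[-0.048,0.095,0,0,0,0],[-0.066,0.13,0,0,0,0],[-0.084,0.165,0,0,0,0],[-0.102,0.2,0,0,0,0],[-0.118,0.232,0,0,0,0],[-0.129,0.253,0,0,0,0],[-0.129,0.253,0,0,0,0],[-0.129,0.253,0,0,0,0]]]'
python3 - <<'E'
from h import *
im=optics.read_camera("wrist");b=optics.read_camera("scene");d=optics.read_camera("side")
o=np.zeros((480,800,3),np.uint8);o[:,:400]=im[:,120:520];o[:240,400:]=cv2.resize(b[180:340,200:467],(400,240));o[240:,400:]=cv2.resize(d[180:340,170:437],(400,240))
cv2.imwrite("pics/w6.png",o)
E
```

```text
position: [0.6679, -0.02, 0.3328]
force: [0.4, 1.3, -0.5]
time: 20.7
position: [0.539, 0.2328, 0.3332]
tool_rot: [-180.0, 0.0, 90.0]
force: [0.2, -0.8, -0.8]
finger_gap: 0.239
gripper_force: 30.0
```

View pics/w6.png

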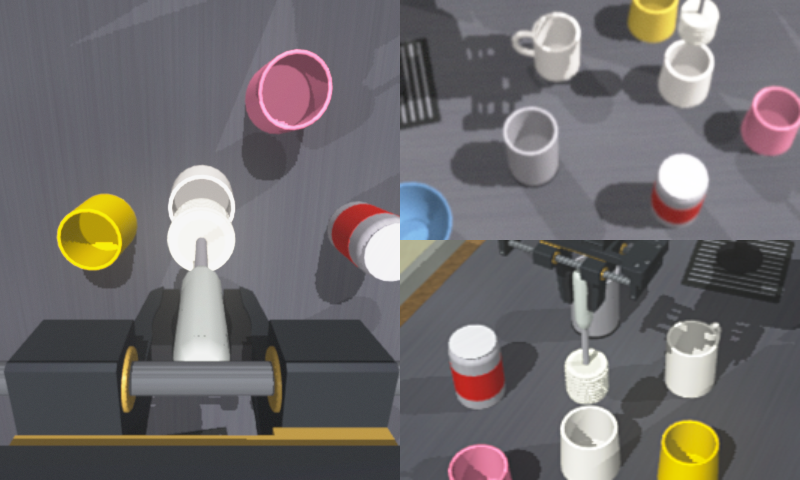

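The tumbler still stands in place. The brush is unchanged in the grip (head at the same wrist pixels) and is over the white pot.

```bash
python3 -m handwheel '[[[0,0,-0.02,0,0,0],[0,0,-0.045,0,0,0],[0,0,-0.065,0,0,0],[0,0,-0.08,0,0,0],[0,0,-0.1,0,0,0],[0,0,-0.12,0,0,0],[0,0,-0.138,0,0,0],[0,0,-0.147,0,0,0],[0,0,-0.15,0,0,0],[0,0,-0.15,0,0,0]]]'
```

```text
time: 21.85
position: [0.5393, 0.2326, 0.1841]
tool_rot: [180.0, 0.0, 90.0]
force: [-0.7, -0.7, 0.5]
finger_gap: 0.233
gripper_force: 30.0
```

```bash
python3 -m handwheel '[[[0,0,-0.001,0,0,0],[0,0,-0.001,0,0,0],[0,0,-0.001,0,0,0]]]' | egrep 'pos|force: \['
python3 -m handwheel '[[[0,0,0,0,0,0],[0,0,0,0,0,0],[0,0,0,0,0,0],[0,0,0,0,0,0],[0,0,0.002,0,0,0],[0,0,0.03,0,0,0],[0,0,0.07,0,0,0],[0,0,0.11,0,0,0],[0,0,0.12,0,0,0],[0,0,0.12,0,0,0]]]' 0.2
python3 - <<'E'
from h import *
im=optics.read_camera("wrist");b=optics.read_camera("scene");d=optics.read_camera("side")
o=np.zeros((480,800,3),np.uint8);o[:,:400]=im[:,120:520];o[:240,400:]=cv2.resize(b[180:340,150:417],(400,240));o[240:,400:]=cv2.resize(d[180:340,170:437],(400,240))
cv2.imwrite("pics/w7.png",o)
E
```

```text
position: [0.5392, 0.233, 0.1833]
force: [-0.9, -0.9, 0.5]
time: 23.15
position: [0.5393, 0.2331, 0.3041]
tool_rot: [179.8, -0.0, 90.0]
force: [1.1, 0.1, -0.7]
finger_gap: 0.602
gripper_force: 0.0
```

View pics/w7.png

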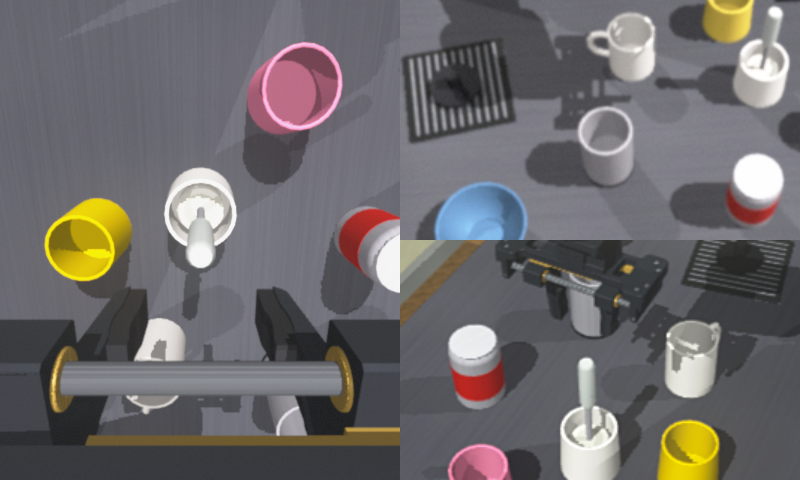

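The brush stands upright in the white pot, the lid is flat on the mat, and the tumbler, mug, tin and bowl are in place. The gripper is clear of everything.

```bash
python3 -c "
from cell import r
print(r.sign_off())"
```

```text
the job is handed in; nothing more can be done
None
```

I handed the job in at about 23 s of robot time: the lid is flat on the mat, the tumbler's floor was pressed three times at about 5 N each, and the brush is back in its pot, with the tumbler, mug, tin and bowl in place in the last pictures; the judge's verdict was not shown.

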